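# Draw the flat setting bar out of the slotted bin and lay it in the tool case

### The job

Draw the flat metal bar out of the grey bin through its slot, then lower it and lay it flat in the long empty recess of the blue tool case, without dropping it. Leave the round rod and the round tube in the bin as they are.

Things in the scene. Friction and masses are not known exactly. Their poses are not given: they have to be found in the camera images.
- bar: Flat aluminium bar, 240 mm long (own y), 20 wide (own x), 12 thick (own z), 0.17 kg, a dark hole mark near each end; origin at its middle. It leans in a slot of the grey bin: +y end down on the bin floor at the back wall, -y end sticking about 100 mm out to the robot's right, rising about 20 degrees; own z upward, own x level. It rests on the slot's lower edge 22 mm from its middle towards -y.
- rod: Round steel rod, 12 mm in diameter, 240 mm long (own y), leaning in another slot of the same bin in the same way; origin at its middle. To be left alone. The bin is fixed, open on top, 260 x 150 x 95 mm high, walls and floor 5 mm. Its three slots, 80 mm apart, are closed windows 34 mm wide, from 52 to 84 mm above the desk. A part comes free when drawn 150 mm or more along its length.
- tube: Round steel tube, 22 mm in diameter, 240 mm long (own y), leaning in the third slot of the bin in the same way; origin at its middle. To be left alone.
- recess (a point): Centre of the floor of the long empty recess in the blue tool case, which lies fixed on the desk to the front right, lid open flat. The floor is level, 20 mm above the desk; the recess is 280 mm long (own y, pointing to about the robot's left), 76 wide (own x), 10 deep; the case's rim stands 16 mm above the floor. It is the recess nearest the robot. The bar may lie either way round.

How it is judged:
By the outcome, as a careful person would: the job done as asked, in the order asked, and still so for the second after the job is handed in, with the robot touching nothing.
It also fails if it takes over 38 s, if anything falls off the work surface, if the arm or the gripper's body presses on something with over 40 N, if the wrist force passes 120 N, or if a joint passes its speed limit or range.

### The arm

A 6-joint arm with a two-finger parallel gripper is mounted at the origin on the work surface. World frame = base frame: x ahead of the robot, y to its left, z up, the work surface at z = 0. Lengths are in mm, angles in rad, forces in N, time in s.
With the tool pointing down it reaches from about 350 to 775 mm from the base axis. Payload 7.3 kg.
Tool frame: the origin (TCP) lies at the very end of the fingers, on their centre line; the grasp point (between the pads) lies 19 mm behind it; z points along the fingers, y is the line along which they close (so a half turn about z gives the same grasp; the last joint's range is limited). The gripper opens to 92 mm and grips with 3 to 60 N. Pads are 19 mm wide; open, the fingers measure 130 mm over their backs; the gripper's body (75 mm by 190 mm) begins 47 mm behind the grasp point.
Start: joints at [1.053, 0.342, 1.524, -0, 1.275, -0.146], TCP at [190.716, 489.155, 226.741] pointing down, gripper open.
Joint ranges: [-2.53, 2.53], [-0.77, 2.02], [0.04, 2.7], [-1, 4.14], [0.28, 2.66], [-3.11, 3.11]. Speed limits (rad/s): [2.57, 2.57, 3.14, 3.14, 3.14, 3.14].

### API

Orientations are given as [roll, pitch, yaw] about the fixed x, y, z axes, in that order (R = Rz(yaw) Ry(pitch) Rx(roll)).
In Python, from plant import bot gives the robot as it stands.
- The arm moves only by the tool apply_moves, never from a script. Its argument "motion" is text: rows parted by semicolons, each of 4 numbers parted by spaces: the shift along the tool's x, y, z in m, then the turn about the tool's z in degrees. A call has 1 to 8 rows; each row shifts and turns the commanded pose from where the row before left it, along the tool's axes as they then stand; what a row does not reach is not made up. A row lasts 1/8 s, in which the tool goes at most 62.5 mm and 10.7 degrees, less where a joint would pass 70% of its speed; a pose out of reach is approached as far as the arm can. A call with a gripper value outside its range is refused whole. "fingers" is the opening, from -1 (shut) to 1 (fully open), set as the call begins (left out, the last holds). The fingers move at their own pace and stop on an object; the grip force is fixed at half the most. Time passes only in rows, so rows that do not move let the fingers close. It gives the time, the measured TCP pose, the force, the opening and the grip force at its end, in the units of the state.
- bot.get_obs(): the state, without advancing time (a new reading comes with each control period).
- bot.capture(name): name is "scene" or "top"; returns a dict with "img" (400x640x3 uint8, blue, green, red), "range_z" (400x640 float32, mm along the optical axis (not along the pixel's ray), 0 where there is no reading), "fx", "fy", "cx", "cy" (pixels), "D" ([k1, k2, p1, p2, k3] as OpenCV has them; the pictures are not rectified), "world_from_camera" (4x4, takes a point from camera to world coordinates). Camera axes: x right, y down, z forward; pixel columns grow to the right and rows downward; lengths in mm; the calibration is good to about 2 mm. A picture is of the moment at which its call begins.
- bot.close_job(): hands the job in; it is judged then, once.
Trained networks look in a picture, given as the dict that the camera call returned (one of the last four; its "shot" number tells which), for a name from the list of things; names that differ only in an ending like _2 or _b are one class to them, and where a whole thing is asked for, a point or a joint stands for the part that bears it (a point fixed in the world has none). Each returns a list of dicts, best first, with "p" (0 to 1); they miss things now and then, are a little off and sometimes report something else, mostly with a low value. They report only what shows in the picture. A call takes as long as a camera call.
- bot.cut_out(picture, thing): "pixels" (400x640 bool, what is visible of it) and "point" ([column, row] in pixels, amid what is visible of it).
The state is a dict: "time": time; "joint_positions": joint angles; "dq": joint speeds; "tau": joint torques, N m; "tool_pos": TCP position; "tcp_rot": TCP orientation; "contact_force": force on the tool from outside, world axes, zero at the start; "moment": the same for the moment, N m; "grip_width": finger opening in mm; "finger_force": force on a finger pad.
Only numpy, scipy, OpenCV 4.12 (cv2) and the standard library are available. Lean on these libraries where they do the work, as an engineer would, in place of code of your own. Each camera call takes 0.05 s, during which the arm holds its last target. There are 200 camera calls.

## Working session

There is one attempt and no reset: what is moved stays moved. The work goes in short steps, Python scripts to look and compute and a tool call to move; the robot and the scene stay as the last step left them, time stands still between calls to the robot, and variables do not carry over. Pictures are saved under pics/ and viewed, at most 10 in all, crops included, and the job is handed in when it is done.

Besides the shell and the picture viewer there is one more tool, called after "Request:" as name(argument=value, ...) on one line, values as JSON. apply_moves: Moves the arm, as the interface text tells. Its arguments: {"type":"object","properties":{"motion":{"type":"string"},"fingers":{"type":"number"}},"required":["motion"]}

```bash
mkdir -p pics
cat > h.py <<'E'
import numpy as np, cv2
from scipy.spatial.transform import Rotation as R
from plant import bot
def pts(c,m):
    v,u=np.nonzero(m&(c["range_z"]>0)); z=c["range_z"][v,u]
    K=np.array([[c["fx"],0,c["cx"]],[0,c["fy"],c["cy"]],[0,0,1]],float)
    n=cv2.undistortPoints(np.stack([u,v],1).astype(float)[:,None],K,np.array(c["D"],float))[:,0]
    P=np.c_[n*z[:,None],z,np.ones(len(z))]
    return (P@np.array(c["world_from_camera"]).T)[:,:3]
E
cat > a.py <<'E'
from h import *
np.set_printoptions(precision=1,suppress=True)
for n in ["scene","top"]:
    c=bot.capture(n); cv2.imwrite(f"pics/{n}1.png",c["img"])
    print(n,np.array(c["world_from_camera"])[:3])
    for t in ["bar","rod","tube","recess"]:
        for d in bot.cut_out(c,t)[:2]:
            P=pts(c,d["pixels"]); print(t,d["p"],d["point"],len(P))
            if len(P)>5:
                m=np.median(P,0);q=P[np.linalg.norm(P-m,axis=1)<150]
                ax=np.linalg.svd(q-q.mean(0),full_matrices=False)[2][0]; s=(q-q.mean(0))@ax
                print("  mean",q.mean(0),"ax",ax*100,"ends",q.mean(0)+ax*s.min(),q.mean(0)+ax*s.max())
print(bot.get_obs())
E
python3 a.py
```

```text
scene [[  -0.7    0.5   -0.5 1027.9]
 [   0.8    0.5   -0.5  411.9]
 [  -0.    -0.7   -0.7  720.8]]
bar 0.82 [388.8, 232.7] 1149
  mean [535.7 162.   55.4] ax [  0.8 -94.4  33. ] ends [534.8 264.1  19.8] [536.6  51.6  94.1]
rod 0.84 [416.3, 208.6] 650
  mean [451.8 165.2  47.8] ax [  1.6 -94.3  33.3] ends [450.1 261.6  13.8] [453.8  49.9  88.6]
tube 0.9 [365.7, 250.8] 1059
  mean [616.9 158.8  65.9] ax [  2.5 -94.6  32.4] ends [614.1 267.   28.9] [619.7  54.3 101.6]
recess 0.72 [210.9, 212.5] 27570
  mean [ 741.4 -165.6   18.6] ax [ -6.5 -99.8   0.1] ends [750.4 -29.6  18.5] [ 731.2 -322.3   18.8]
top [[  -0.    -1.     0.1  478.3]
 [  -1.     0.     0.   -22.4]
 [  -0.    -0.1   -1.  1093.9]]
bar 0.62 [252.0, 208.5] 980
  mean [531.8 155.6  58. ] ax [  1.1 -94.7  32. ] ends [530.4 276.7  17.1] [533.1  45.9  95. ]
rod 0.72 [245.3, 250.9] 509
  mean [452.3 156.7  56.8] ax [ -1.3  94.5 -32.7] ends [453.8  46.   95. ] [450.7 271.8  17. ]
tube 0.86 [249.2, 172.3] 1027
  mean [611.  155.8  66.5] ax [ -0.8  94.6 -32.5] ends [612.   47.7 103.6] [610.  280.5  23.6]
recess 0.93 [420.7, 139.5] 38534
  mean [ 685.7 -208.2   21.9] ax [11.9 99.3 -0.3] ends [ 667.9 -356.    22.3] [703.5 -59.   21.5]
{'time': 0.5, 'joint_positions': array([ 1.1,  0.3,  1.5, -0. ,  1.3, -0.1]), 'dq': array([-0., -0., -0., -0.,  0.,  0.]), 'tau': array([ -0. , -43.1, -24.4,   0.1,   0. ,   0. ]), 'tool_pos': array([190.7, 489.1, 226.7]), 'tcp_rot': array([3.1, 0. , 2.8]), 'contact_force': array([ 0.4, -0.7, -0.7]), 'moment': array([-0., -0.,  0.]), 'finger_force': 0.0, 'grip_width': 91.9901080228185}
```

View pics/scene1.png

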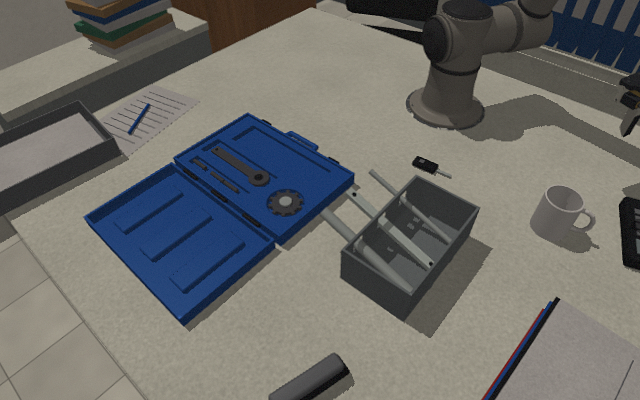

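View pics/top1.png

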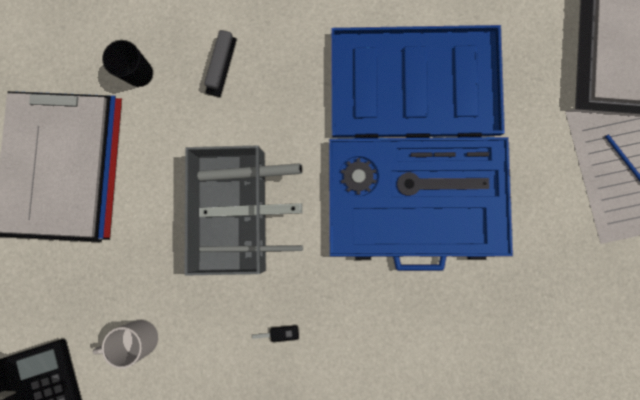

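The scene view shows the bin with the rod, bar and tube side by side; the bar is the middle part, at about (390,235). In the top view the bar's free end is at (297,209) and the empty recess spans about (352–487, 205–245). Next I'll measure the recess and the bin's front wall.

```bash
cat > b.py <<'E'
from h import *
np.set_printoptions(precision=4,suppress=True)
for n in ["top","scene"]:
    c=bot.capture(n); full=np.ones((400,640),bool)
    P=pts(c,full)
    # recess floor: z 15..26, region
    b=c["img"].astype(int); v,u=np.nonzero(full&(c["range_z"]>0)); col=b[v,u]
    blue=(col[:,0]>col[:,2]+30)
    C=P[blue]; h=np.histogram(C[:,2],bins=np.arange(0,50,2)); print(n,list(zip(h[1].astype(int),h[0])))
    q=C[(C[:,0]>520)&(C[:,0]<650)&(C[:,1]<-40)&(C[:,1]>-420)]
    f=q[(abs(q[:,2]-20)<5)]
    r=cv2.minAreaRect(f[:,:2].astype(np.float32)); print("floor",len(f),r,f.mean(0))
    np.save(f"{n}.npy",q)
    w=P[(P[:,0]>410)&(P[:,0]<660)&(abs(P[:,2]-95)<4)&(P[:,1]>110)&(P[:,1]<160)]
    print("wall y",np.percentile(w[:,1],[2,20,50,80,98]))
    g=P[(abs(P[:,0]-534)<20)&(P[:,1]>40)&(P[:,1]<125)&(P[:,2]>45)&(P[:,2]<110)]
    for y in range(45,125,10):
        s=g[abs(g[:,1]-y)<5]
        if len(s): print(y,len(s),np.percentile(s[:,0],[3,50,97]),np.median(s[:,2]))
E
python3 b.py
```

```text
top [(np.int64(0), np.int64(44)), (np.int64(2), np.int64(42)), (np.int64(4), np.int64(121)), (np.int64(6), np.int64(804)), (np.int64(8), np.int64(3034)), (np.int64(10), np.int64(4305)), (np.int64(12), np.int64(2616)), (np.int64(14), np.int64(825)), (np.int64(16), np.int64(1043)), (np.int64(18), np.int64(3325)), (np.int64(20), np.int64(4747)), (np.int64(22), np.int64(2909)), (np.int64(24), np.int64(954)), (np.int64(26), np.int64(1130)), (np.int64(28), np.int64(3082)), (np.int64(30), np.int64(4362)), (np.int64(32), np.int64(2800)), (np.int64(34), np.int64(1022)), (np.int64(36), np.int64(671)), (np.int64(38), np.int64(374)), (np.int64(40), np.int64(93)), (np.int64(42), np.int64(126)), (np.int64(44), np.int64(232)), (np.int64(46), np.int64(189))]
floor 3074 ((584.9916381835938, -205.1921844482422), (129.9182891845703, 328.1321105957031), 0.02405639737844467) [ 579.2106 -227.2987   20.8401]
wall y [132.1318 134.0698 135.9371 137.8377 147.1968]
45 30 [524.2951 533.3416 542.5189] 93.24798608474367
55 50 [524.306  533.4805 542.4434] 94.14959411464213
65 51 [522.9076 532.5384 541.8337] 90.541
[... 902 characters left out ...]
)), (np.int64(40), np.int64(25)), (np.int64(42), np.int64(55)), (np.int64(44), np.int64(213)), (np.int64(46), np.int64(173))]
floor 1205 ((584.9703369140625, -204.7565460205078), (129.84120178222656, 328.35638427734375), 0.009311680682003498) [ 582.813  -229.446    20.7003]
wall y [134.3539 136.0815 138.2707 139.702  142.4996]
55 45 [526.216  538.7999 544.4226] 94.34419047160327
65 54 [524.1431 535.4451 544.5187] 91.12691252117452
75 58 [524.745  536.9925 543.7119] 86.96329633837917
85 54 [524.6041 538.3228 543.6507] 83.11206857146266
95 52 [525.7167 536.5123 543.517 ] 79.84733699220072
105 53 [525.5603 538.2633 544.4684] 76.30038352217503
115 58 [524.5021 537.9436 544.2627] 73.0311002074954
```

Request:
apply_moves(motion="0 0 0 10;0 0 0 10;0 0 0 10;0 0 0 10;0 0 0 10;0 0 0 10;0 0 0 10;0 0 0 0", fingers=0.05)

```text
time: 1.6
tool_pos: [190.7, 489.2, 226.7]
tcp_rot: [3.142, -0.0, 1.55]
contact_force: [0.4, -0.3, -0.6]
grip_width: 48.2
finger_force: 0.0
```

```bash
cat > r.py <<'E'
from h import *
for n in ["top","scene"]:
    z=np.load(f"{n}.npy"); 
    g=np.full((170,200),np.nan); s=2.0
    from scipy.stats import binned_statistic_2d as B
    st,_,_,_=B(z[:,0],z[:,1],z[:,2],'median',bins=[np.arange(520,652,4),np.arange(-420,-38,4)])
    m=(st>15)&(st<25.5); 
    m=cv2.morphologyEx(m.astype(np.uint8),cv2.MORPH_OPEN,np.ones((5,5)))
    k,l,t,ce=cv2.connectedComponentsWithStats(m)
    for i in range(1,k):
        if t[i,4]>200:
            a=np.argwhere(l==i).astype(np.float32); r=cv2.minAreaRect(a*4+np.float32([522,-418])); print(n,t[i,4]*16,r,ce[i][::-1]*4+[522,-418])
E
python3 r.py
```

```text
top 3536 ((528.0, -198.0), (272.0, 12.0), 90.0) [ 526.50678733 -191.03167421]
```

Request:
apply_moves(motion="-0.055 0.025 0 -1.7;-0.055 0.05 0 0;-0.055 0.055 0 0;-0.055 0.055 0 0;-0.055 0.055 0 0;-0.055 0.055 0 0;-0.05 0.045 0 0;0 0 0 0")

```text
time: 2.6
tool_pos: [479.4, 162.7, 226.4]
tcp_rot: [3.141, 0.001, 1.576]
contact_force: [-0.8, 0.6, -0.0]
grip_width: 48.5
finger_force: 0.0
```

```bash
cat > r.py <<'E'
from h import *
from scipy.stats import binned_statistic_2d as B
for n in ["top","scene"]:
    c=bot.capture(n); z=pts(c,np.ones((400,640),bool))
    x0,y0=440,-420
    st,_,_,_=B(z[:,0],z[:,1],z[:,2],'median',bins=[np.arange(x0,601,4),np.arange(y0,-20,4)])
    m=(st>14)&(st<25.5)
    m=cv2.morphologyEx(m.astype(np.uint8),cv2.MORPH_OPEN,np.ones((5,5)))
    k,l,t,ce=cv2.connectedComponentsWithStats(m)
    for i in range(1,k):
        if t[i,4]>200:
            a=np.argwhere(l==i).astype(np.float32)*4+np.float32([x0+2,y0+2]); print(n,t[i,4]*16,cv2.minAreaRect(a),a.mean(0), np.polyfit(a[:,1],a[:,0],1))
cv2.imwrite("pics/scene2.png",c["img"])
E
python3 r.py
```

```text
top 20784 ((495.6072692871094, -199.9929656982422), (277.3128967285156, 73.7025375366211), 88.97696685791016) [ 495.67822 -200.52502] [1.67812616e-02 4.99043277e+02]
scene 4976 ((494.0, -106.0), (88.0, 64.0), 90.0) [ 492.91962 -108.9582 ] [-6.19962181e-02  4.86164618e+02]
```

Request:
apply_moves(motion="-0.027 0.027 0 0;-0.028 0.027 0 0;0 0 0.05 0;0 0 0.02 0;0 0 0 0;0 0 0 0")

```text
time: 3.45
tool_pos: [531.6, 112.4, 158.0]
tcp_rot: [3.14, -0.0, 1.58]
contact_force: [0.2, -0.4, 0.4]
grip_width: 48.1
finger_force: 0.0
```

Request:
apply_moves(motion="-0.002 0.002 0.03 0;-0.002 0 0.03 0;0 0 0.02 0;0 0 0.014 0;0 0 0 0;0 0 0 0")

```text
time: 4.2
tool_pos: [534.1, 107.5, 63.8]
tcp_rot: [3.14, -0.0, 1.578]
contact_force: [-0.3, -0.7, 0.0]
grip_width: 47.9
finger_force: 0.0
```

```bash
python3 -c "
from h import *
c=bot.capture('scene');cv2.imwrite('pics/s3.png',cv2.resize(c['img'][120:320,280:500],None,fx=3,fy=3))
print(bot.get_obs()['tool_pos'])"
```

```text
[534.10880434 107.48900094  63.8281871 ]
```

View pics/s3.png

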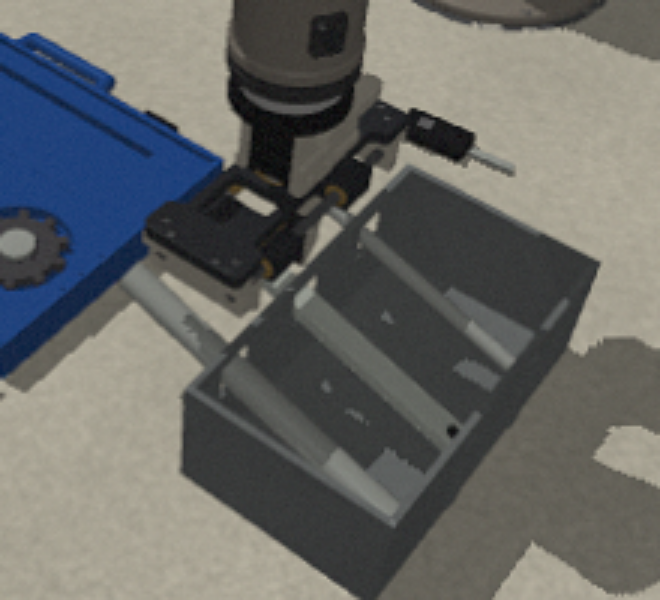

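The gripper straddles the bar's free end at about (280,250) in the crop, clear of the tube, the rod and the bin wall. I'll close on it.

Request:
apply_moves(motion="0 0 0 0;0 0 0 0;0 0 0 0;0 0 0 0;0 0 0 0;0 0 0 0", fingers=-1)

```text
time: 5.0
tool_pos: [533.4, 107.4, 62.8]
tcp_rot: [3.142, -0.0, 1.578]
contact_force: [0.1, -0.3, 2.0]
grip_width: 19.7
finger_force: 30.0
```

Request:
apply_moves(motion="-0.01 0 -0.0035 0;-0.015 0 -0.0052 0;-0.015 0 -0.0052 0;-0.015 0 -0.0052 0;0 0 0 0")

```text
time: 5.62
tool_pos: [534.1, 50.5, 82.4]
tcp_rot: [3.141, 0.001, 1.576]
contact_force: [0.1, -0.1, 0.9]
grip_width: 19.9
finger_force: 30.0
```

Request:
apply_moves(motion="-0.015 0 -0.0052 0;-0.015 0 -0.0052 0;-0.015 0 -0.0052 0;-0.015 0 -0.0052 0;0 0 0 0")

```text
time: 6.25
tool_pos: [534.5, -9.2, 103.1]
tcp_rot: [3.141, 0.001, 1.576]
contact_force: [-1.0, -0.0, -0.7]
grip_width: 19.8
finger_force: 30.0
```

```bash
cat > p.py <<'E'
from h import *
import sys
np.set_printoptions(precision=3,suppress=True)
for n in ["scene","top"]:
    c=bot.capture(n); cv2.imwrite(f'pics/{n}_{sys.argv[1]}.png',c['img'])
    for d in bot.cut_out(c,"bar")[:1]:
        q=pts(c,d["pixels"]); m=np.median(q,0);q=q[np.linalg.norm(q-m,axis=1)<150]
        ax=np.linalg.svd(q-q.mean(0),full_matrices=False)[2][0]; s=(q-q.mean(0))@ax
        print(n,d["p"],len(q),q.mean(0),ax,q.mean(0)+ax*s.min(),q.mean(0)+ax*s.max())
E
python3 p.py 4
```

```text
scene 0.93 750 [536.601  74.533  86.365] [ 0.012  0.946 -0.324] [535.503 -10.231 115.403] [537.697 159.252  57.344]
top 0.78 250 [531.98  132.44   68.062] [-0.043  0.837 -0.546] [533.267 107.249  84.504] [529.378 183.387  34.811]
```

View pics/scene_4.png

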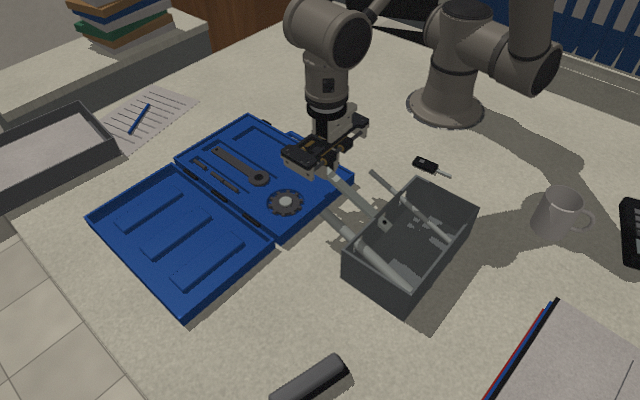

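The bar, from about (330,175) to (385,215), stays at 19° in the grip and is drawn most of the way; the rod and tube haven't moved. Continue.

Request:
apply_moves(motion="-0.015 0 -0.0052 0;-0.015 0 -0.0052 0;-0.015 0 -0.0052 0;-0.015 0 -0.0052 0;-0.015 0 -0.0052 0;0 0 0 0")

```text
time: 7.2
tool_pos: [535.0, -84.0, 129.1]
tcp_rot: [3.14, 0.0, 1.576]
contact_force: [0.8, -0.0, -1.7]
grip_width: 19.9
finger_force: 30.0
```

```bash
python3 p.py 5
```

```text
scene 0.91 904 [533.917   4.335 105.177] [ 0.018 -0.93   0.366] [532.41   84.171  73.75 ] [535.652 -87.643 141.384]
top 0.95 445 [532.912  38.262  96.908] [ 0.013 -0.923  0.386] [532.218  87.397  76.364] [533.561  -7.739 116.142]
```

Request:
apply_moves(motion="-0.015 -0.004 0 1.8;-0.03 -0.006 0 0;-0.035 -0.008 0 0;-0.035 -0.008 0 0;-0.035 -0.008 0 0;-0.015 -0.003 0 0;-0.008 -0.001 0 0;0 0 0 0")

```text
time: 8.4
tool_pos: [493.0, -254.6, 128.5]
tcp_rot: [-3.142, -0.0, 1.546]
contact_force: [0.4, 0.1, -1.6]
grip_width: 19.3
finger_force: 30.0
```

```bash
python3 p.py 6; python3 r.py
```

```text
scene 0.66 692 [ 497.184 -165.44   108.498] [ 0.025  0.939 -0.343] [ 494.632 -262.084  143.824] [499.351 -83.42   78.517]
top 0.65 840 [ 494.262 -165.118  108.593] [ 0.009  0.925 -0.38 ] [ 493.459 -251.875  144.221] [495.037 -81.392  74.209]
top 6432 ((498.0, -122.0), (120.0, 72.0), 90.0) [ 499.91046 -112.29851] [-9.86166805e-02  4.88835942e+02]
```

View pics/top_6.png

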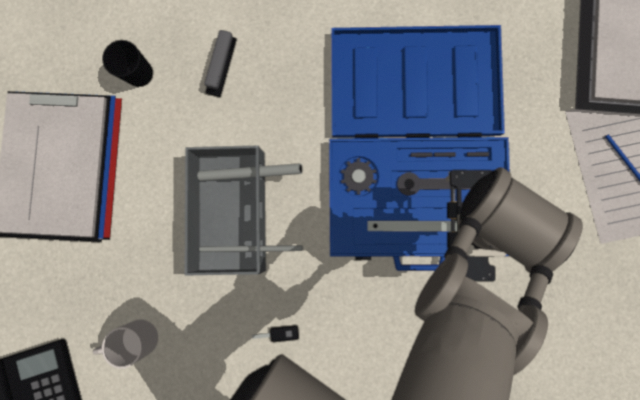

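In the top view the bar, (368–448, 226), lies over the recess along its length. Now lower it.

Request:
apply_moves(motion="-0.005 0.001 0.01 0;-0.005 0.001 0.015 0;0 0 0.01 0;0 0 0.005 0;0 0 0 0")

```text
time: 9.32
tool_pos: [494.5, -264.7, 88.1]
tcp_rot: [-3.141, -0.001, 1.546]
contact_force: [0.1, 0.4, -2.4]
grip_width: 19.9
finger_force: 30.0
```

Request:
apply_moves(motion="0 0 0.005 0;0 0 0.005 0;0 0 0.005 0;0 0 0.005 0;0 0 0 0")

```text
time: 9.95
tool_pos: [494.7, -264.9, 68.4]
tcp_rot: [-3.142, -0.0, 1.546]
contact_force: [0.2, -0.9, -0.2]
grip_width: 19.9
finger_force: 30.0
```

Request:
apply_moves(motion="0 0 0.005 0;0 0 0.005 0;0 0 0.005 0;0 0 0.005 0;0 0 0 0")

```text
time: 10.58
tool_pos: [494.4, -264.5, 48.0]
tcp_rot: [-3.141, -0.001, 1.546]
contact_force: [0.9, -0.1, -0.4]
grip_width: 19.4
finger_force: 30.0
```

```bash
python3 p.py 7
```

```text
scene 0.61 612 [ 498.151 -171.897   43.417] [ 0.048  0.988 -0.147] [ 493.45  -269.249   57.866] [502.311 -85.743  30.629]
top 0.85 732 [ 496.66  -169.977   45.777] [-0.033 -0.985  0.171] [499.302 -90.493  32.013] [ 494.033 -248.995   59.46 ]
```

View pics/scene_7.png

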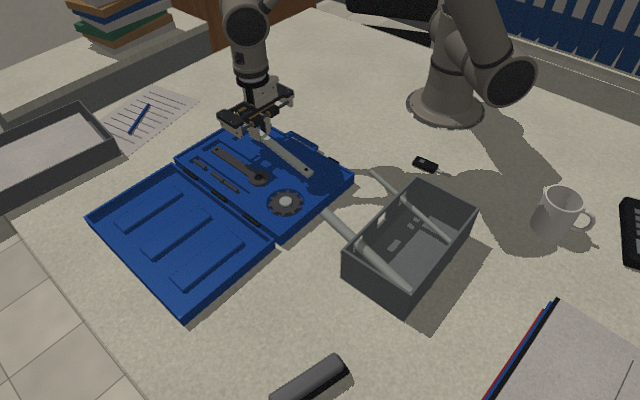

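Request:
apply_moves(motion="0 0 0.005 0;0 0 0.005 0;0 0 0.005 0;0 0 0.005 0;0 0 0.003 0;0 0 0 0")

```text
time: 11.52
tool_pos: [494.5, -264.7, 25.3]
tcp_rot: [-3.141, -0.001, 1.546]
contact_force: [0.6, -1.3, 0.2]
grip_width: 19.5
finger_force: 30.0
```

```bash
python3 p.py 8
```

```text
scene 0.62 568 [ 499.231 -166.249   32.821] [ 0.029  0.999 -0.038] [ 496.213 -270.119   36.752] [501.625 -83.852  29.703]
```

Request:
apply_moves(motion="0 0 0.002 0;0 0 0.001 0;0 0 0 0;0 0 0 0")

```text
time: 12.22
tool_pos: [494.7, -264.9, 22.6]
tcp_rot: [3.141, -0.0, 1.546]
contact_force: [0.1, -0.8, 0.8]
grip_width: 19.4
finger_force: 30.0
```

Request:
apply_moves(motion="0 0 0.001 0;0 0 0 0")

```text
time: 12.48
tool_pos: [494.7, -264.9, 21.6]
tcp_rot: [3.142, 0.0, 1.546]
contact_force: [0.1, -1.2, -0.4]
grip_width: 20.0
finger_force: 30.0
```

```bash
python3 p.py 9
```

```text
scene 0.87 554 [ 499.539 -166.261   31.329] [ 0.028  0.999 -0.021] [ 496.586 -269.872   33.455] [501.9   -83.414  29.629]
top 0.74 683 [ 496.253 -169.914   33.783] [-0.029 -0.999  0.016] [498.544 -90.406  32.522] [ 494.    -248.12    35.024]
```

Request:
apply_moves(motion="0 0 0.001 0;0 0 0 0")

```text
time: 12.92
tool_pos: [494.7, -264.9, 20.5]
tcp_rot: [-3.142, -0.0, 1.546]
contact_force: [-0.8, -1.3, -0.5]
grip_width: 19.4
finger_force: 30.0
```

Request:
apply_moves(motion="0 0 0 0;0 0 0 0;0 0 0 0", fingers=-0.4)

```text
time: 13.3
tool_pos: [494.7, -264.7, 20.6]
tcp_rot: [-3.142, -0.0, 1.546]
contact_force: [0.9, 0.0, 0.4]
grip_width: 27.8
finger_force: 0.0
```

Request:
apply_moves(motion="0 0 -0.005 0;0 0 -0.01 0;0 0 -0.02 0;0 0 -0.05 0;0 0 -0.05 0;-0.04 0 -0.05 0;-0.05 0 0 0;0 0 0 0")

```text
time: 14.3
tool_pos: [491.9, -356.9, 205.4]
tcp_rot: [3.14, 0.002, 1.543]
contact_force: [-0.3, 1.6, 0.0]
grip_width: 27.5
finger_force: 0.0
```

```bash
python3 p.py 10
```

```text
scene 0.86 641 [ 499.362 -195.534   30.757] [ 0.022  1.    -0.002] [ 496.483 -324.024   31.023] [501.861 -84.019  30.527]
top 0.69 1128 [ 495.182 -210.02    32.316] [-0.022 -1.     0.001] [497.866 -90.369  32.242] [ 492.526 -328.435   32.389]
```

View pics/scene_10.png

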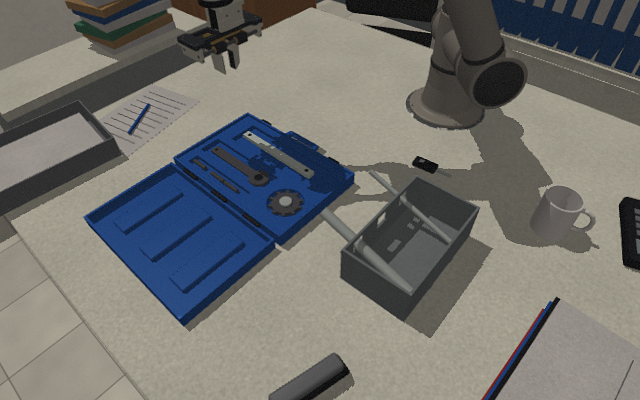

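The bar lies flat in the recess, from (247,134) to (311,174), with its top at 32 mm and level, inside the recess all round. The rod and tube are still in the bin.

```bash
python3 -c "
from plant import bot
print(bot.close_job())"
```

```text
the job is handed in; nothing more can be done
None
```

I drew the bar out of the bin through its slot and laid it flat in the long recess of the tool case without dropping it. The rod and tube stayed in the bin, and the job was handed in at about 14 s; no verdict was shown.

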